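Pack the coffee-capsule magazine with its slider

ROBOT

A 6-joint arm with a two-finger parallel gripper is mounted at the origin on the work surface. World frame = base frame: x ahead of the robot, y to its left, z up, the work surface at z = 0. Lengths are in m, angles in degrees, forces in N, time in s.
With the tool pointing down it reaches from about 0.275 to 0.825 m from the base axis. Payload 5.2 kg.
Tool frame: the origin (TCP) lies at the very end of the fingers, on their centre line; the grasp point (between the pads) lies 19 mm behind it (robot.grip_point_offset is the z of the grasp point in the tool frame, in m); z points along the fingers, y is the line along which they close (so a half turn about z gives the same grasp; the last joint's range is limited). The gripper opens to 93 mm and grips with 3 to 60 N. Pads are 15 mm wide; open, the fingers measure 128 mm over their backs; the gripper's body (75 mm by 188 mm) begins 65 mm behind the grasp point.
Start: joints at [-75.791, 14.817, 87.949, -0, 77.235, -11.62], TCP at [0.24, -0.495, 0.219] pointing down, gripper open.
Joint ranges: [-179.93, 179.93], [-52.35, 119.4], [10.71, 147.94], [-69.91, 249.91], [12.55, 155.21], [-178.61, 178.61]. Speed limits (degrees/s): [147.25, 147.25, 180, 180, 180, 180].

INTERFACE

Orientations are given as a 3x3 rotation matrix whose columns are the frame's x, y, z axes.
In Python, from plant import robot, claw, kin, state, imaging, job gives the robot as it stands. The module is installed in compiled form; this text tells all that it offers. Calls block until the motion is done:
- robot.movep(position, orientation): joint-space move of the TCP to a pose.
- robot.move_l(position, rot=None, rate=0.15, contact_N=None): straight line of the TCP; rot=None keeps the orientation; rate is the mean speed in m/s. With contact_N (N) it stops when the force on the tool has changed by that much, and returns True; else False.
- robot.goto_joints(angles): joint-space move.
- claw.command_gripper(opening): finger opening in m; the grip force is fixed at half the most; returns when the fingers have stopped.
- robot.sleep(seconds).
- kin.solve_ik(position, orientation): joint angles nearest the present ones, or None.
- state(): the state.
- imaging.capture(name): name is "scene" or "top"; returns the picture (384x512x3 uint8, red, green, blue); there is no depth.
- imaging.camera_model(name): a dict with "fx", "fy", "cx", "cy" (pixels), "R" (3x3) and "t" (3): a world point X has camera coordinates R X + t. Camera axes: x right, y down, z forward; pixel columns grow to the right and rows downward; lengths in m; the calibration is good to about 2 mm. A picture is of the moment at which its call begins. camera_model takes no time and is no camera call.
A pose or a line that the arm cannot do raises robot.PlanningError and nothing moves.
- job.finish_job(): hands the job in; it is judged then, once.
The state is a dict: "time": time; "joints": joint angles; "dq": joint speeds; "tau": joint torques, N m; "position": TCP position; "eef_rot": TCP orientation; "wrist_force": force on the tool from outside, world axes, zero at the start; "moment": the same for the moment, N m; "opening": finger opening in m; "grip_force": force on a finger pad.
Only numpy, scipy, OpenCV 4.12 (cv2) and the standard library are available. Lean on these libraries where they do the work, as an engineer would, in place of code of your own. Each camera call takes 0.05 s, during which the arm holds its last target. There are 200 camera calls.

TASK

Push the slider of the capsule magazine along its track so that all the loose capsules close up and bottom out firmly at the hidden end of the covered tube; keep up a firm, steady push of about 10 N for two seconds, never a hard shove (20 N would crush a capsule). Then let go, leaving the slider where it settles so that its sprung pad still presses on the row, and leave the cups, cezve and canister alone.

Things in the scene. Friction and masses are not known exactly. Their poses are not given: they have to be found in the camera images.
- magazine: Bamboo capsule magazine fixed to the counter, 66 wide (its x) x 404 long (its y) x 60 mm high; origin on the counter on the centre line, 210 mm from the rear (-y) end; +y is the packing direction. A straight trough, inner width 42 mm, floor at z 10 mm, side walls up to z 55 mm, open on top from y -202 to +7 mm. Four equal capsules lie along it with gaps, two of them under the hood.
- mouth (a point): Mouth of the covered tube: centre of the trough floor at the magazine's y +7 mm. From here a steel hood (top at z 60 mm) covers the trough to its closed end 187 mm further on. Out of sight in the tube, behind the capsules, is a firm end stop whose place differs each time by up to 60 mm and is not reported: the row bottoms out there.
- follower (a joint): Travel of the slider along the track in m, 0 at the rear, growing towards the magazine's +y, up to 0.175. The rail drags with about 2.5 N and the slider stays where it is left unless pushed by more than that, so a push F on the tab gives about F - 2.5 N on the capsules.
- tab (a point): Middle of the slider's grip, an upright bamboo tab 30 mm wide across the track, 10 mm thick along it, z 64 to 106 mm above the counter (this point at 90 mm), clear above walls and hood. On the magazine's centre line at its y = -175 mm + joint follower, axes parallel to the magazine's. Push on its rear (-y) face, 5 mm behind this point. It stays in the open part of the track.
- pad: Round rubber pad 34 mm across at the front of the slider's plunger rod, its origin at the centre of its front face, 66 mm ahead (+y) of the tab when free. It is sprung: it yields backwards up to 20 mm at 0.8 N per mm (16 N fully in, then solid). When the push ends, the slider is pushed back a few mm until only about 2.5 N is left.
- capsule1: Rigid aluminium coffee capsule lying on its side in the open trough, 40 mm in diameter, 30 mm long along the track, about 20 g; nearest the pad. Origin at its middle, 30 mm above the counter; its y is along the track at the start, and it may roll about it.
- capsule2: Second capsule, like the first, next along the track, with its middle still in the open trough at the start.
- cup1: Cobalt-blue ceramic cup with handle, 72 mm across, 58 mm high, origin at the underside's centre; a bystander.
- cup2: The same kind of cup; a bystander.
- cezve: Stainless cezve, 82 mm across, 75 mm high, handle 160 mm long from the axis towards its +x, rising to about 100 mm; origin at the underside's centre; a bystander.
- canister: Closed plastic canister, 90 mm across, 130 mm high, origin at the underside's centre; a bystander.
Mind the look-alikes: they are no part of the job. Leave any green look-alike of the capsule1 alone. What is shaped like the capsule2 but orange is not meant.

How it is judged:
By the outcome, as a careful person would: the job done as asked, in the order asked, and still so for the second after the job is handed in, with the robot touching nothing.
It also fails if it takes over 48 s, if anything falls off the work surface, if the arm or the gripper's body presses on something with over 40 N, if the wrist force passes 120 N, or if a joint passes its speed limit or range.

## Working session

There is one attempt and no reset: what is moved stays moved. The work goes in short steps, each a Python script; the robot and the scene stay as the last script left them, time stands still between calls to the robot, and variables do not carry over. Pictures are saved under pics/ and viewed, at most 10 in all, crops included, and the job is handed in when it is done.

```bash
mkdir -p pics; python3 - <<'E'
from plant import robot,imaging,state
import cv2
for n in("scene","top"):
    cv2.imwrite(f"pics/{n}0.png",imaging.capture(n)[:,:,::-1])
    print(n,imaging.camera_model(n))
s=state();print(s["time"],s["eef_rot"],s["opening"])
E
```

```text
scene {'fx': 442.36695417458213, 'fy': 442.36695417458213, 'cx': 254.83121741811502, 'cy': 187.63446554216253, 'R': array([[ 0.51681416,  0.85609359,  0.00262489],
       [ 0.68248505, -0.4101537 , -0.6049695 ],
       [-0.5168339 ,  0.31444826, -0.79624431]]), 't': array([-0.39057409, -0.29698831,  1.33855424])}
top {'fx': 491.8444935954846, 'fy': 491.8444935954846, 'cx': 258.9565262860725, 'cy': 194.27890376009992, 'R': array([[-0.0298718 , -0.99953261,  0.00649876],
       [-0.989448  ,  0.02864697, -0.14202821],
       [ 0.14177566, -0.01067283, -0.98984128]]), 't': array([0.09445021, 0.60189006, 1.12214419])}
0.1 [[ 9.00111151e-01  4.35660154e-01 -3.83721076e-04]
 [ 4.35660191e-01 -9.00109845e-01  1.57015862e-03]
 [ 3.38664425e-04 -1.58048927e-03 -9.99998694e-01]] 0.09280160317915316
```

View pics/scene0.png

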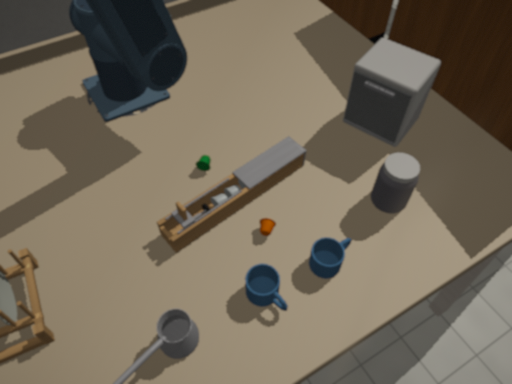

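View pics/top0.png

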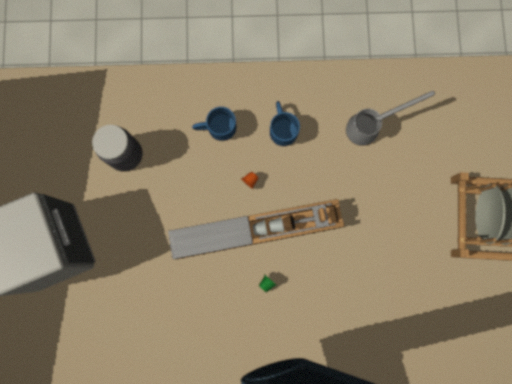

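The scene view shows the magazine from about (168,235) at its rear to (300,150) at the hood end. In the top view it runs from (342,213) to (172,245), with the tab near (182,210) in scene and (320,213) in top. The green (204,162) and orange (267,226) pieces are the look-alikes. They lie outside the trough, so I'll leave them alone. Next I'll enlarge both views of the magazine.

```bash
python3 - <<'E'
import cv2,numpy as np
a=cv2.imread("pics/scene0.png")[130:250,150:315];b=cv2.imread("pics/top0.png")[190:265,160:355]
a=cv2.resize(a,None,fx=4.8,fy=4.8,interpolation=cv2.INTER_CUBIC);b=cv2.resize(b,None,fx=4,fy=4,interpolation=cv2.INTER_CUBIC)
cv2.imwrite("pics/a.png",a);cv2.imwrite("pics/b.png",b)
E
```

```text
(no output)
```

View pics/a.png

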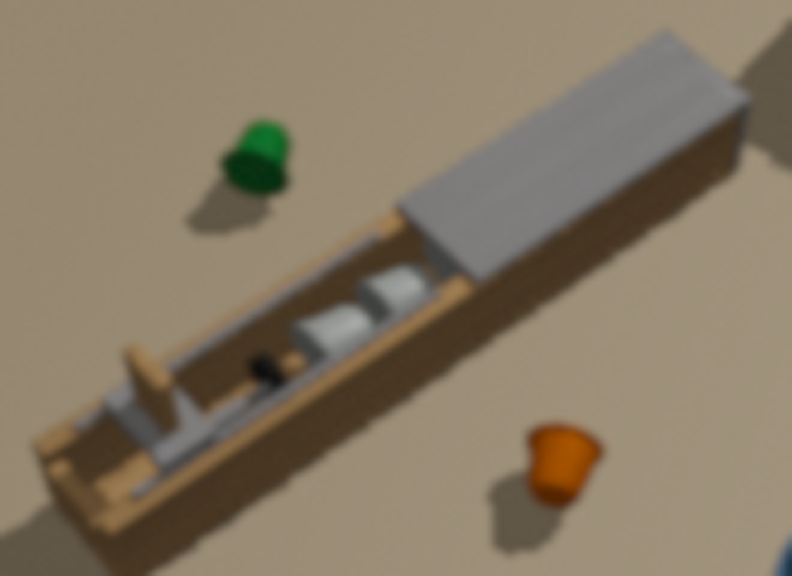

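View pics/b.png

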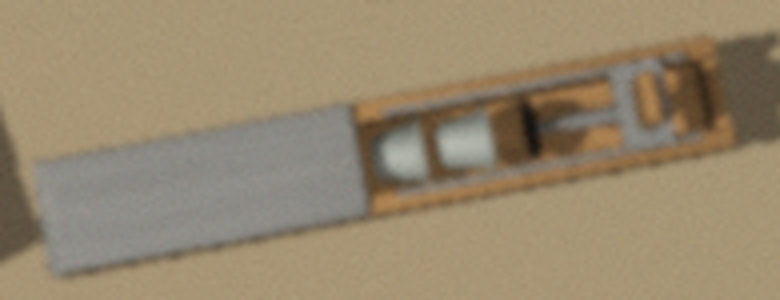

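The crops show the hood corners, the rear corners and the tab clearly. The tab's top is at about (148,365) in crop a and (649,100) in crop b. The two silver capsules in the trough are the ones meant. I'll triangulate the corners and the tab.

```bash
cat > h.py <<'E'
import numpy as np,cv2
from plant import imaging
def P(n):
    c=imaging.camera_model(n);K=np.array([[c["fx"],0,c["cx"]],[0,c["fy"],c["cy"]],[0,0,1]]);return K@np.c_[c["R"],c["t"]]
def tri(a,b):
    X=cv2.triangulatePoints(P("scene"),P("top"),np.array(a,float).reshape(2,1),np.array(b,float).reshape(2,1)).ravel();return X[:3]/X[3]
def ray(n,p,z):
    M=P(n);A=np.c_[M[:,:2],-np.array([*p,1.])];r=np.linalg.solve(A,-(M[:,2]*z+M[:,3]));return np.r_[r[:2],z]
E
python3 - <<'E'
from h import *
ca=lambda p:(150+p[0]/4.8-.4,130+p[1]/4.8-.4); cb=lambda p:(160+p[0]/4-.375,190+p[1]/4-.375)
np.set_printoptions(precision=4,suppress=True)
for n,a,b,z in[("far+x",(748,98),(37,160),.06),("far-x",(668,32),(57,273),.06),("mouth+x",(480,278),(350,104),.06),("mouth-x",(400,207),(370,215),.06),("rear+x",(112,528),(712,38),.055),("rear-x",(35,445),(733,145),.055),("tabtop",(150,366),(649,101),.106)]:
    a=ca(a);b=cb(b);print(n,tri(a,b),ray("scene",a,z)[:2],ray("top",b,z)[:2])
E
```

```text
far+x [0.5254 0.2866 0.0631] [0.5233 0.2886] [0.5256 0.287 ]
far-x [0.4614 0.2773 0.06  ] [0.4622 0.2791] [0.4607 0.2758]
mouth+x [0.553  0.1066 0.061 ] [0.5528 0.108 ] [0.5528 0.1058]
mouth-x [0.4891 0.0971 0.0546] [0.4936 0.0964] [0.4884 0.096 ]
rear+x [ 0.586 -0.106  0.056] [ 0.5859 -0.105 ] [ 0.5858 -0.107 ]
rear-x [ 0.5233 -0.1166  0.05  ] [ 0.5269 -0.1169] [ 0.5228 -0.1159]
tabtop [ 0.5457 -0.0613  0.1011] [ 0.5495 -0.0616] [ 0.545  -0.0613]
```

```bash
cat >> h.py <<'E'
u=np.array([-.0613,.3933,0]);u/=np.linalg.norm(u);r=np.array([u[1],-u[0],0]);O=np.array([.5222,.0955,0])
def at(y,z): return O+u*y+np.array([0,0,z])
E
python3 - <<'E'
from h import *
from plant import robot,claw,kin,state
q0=np.array(state()["joints"])
c=[np.c_[s*u,s*r,[0,0,-1]] for s in(1,-1)]
js=[kin.solve_ik(at(-.205,.2),R) for R in c];print(js)
k=min((i for i in(0,1) if js[i] is not None),key=lambda i:np.abs(np.array(js[i])-q0).max());R=c[k]
claw.command_gripper(0)
robot.movep(at(-.205,.2),R)
robot.move_l(at(-.205,.075),rate=.12)
robot.sleep(.3)
f0=np.array(state()["wrist_force"]);np.save("f0.npy",f0);print(f0)
h=robot.move_l(at(-.13,.075),rate=.03,contact_N=1.2)
s=state();p=np.array(s["position"]);print(h,(p-O)@u,(p-O)@r,p[2],(np.array(s["wrist_force"])-f0)@u,s["time"],s["opening"])
cv2.imwrite("pics/c.png",cv2.resize(imaging.capture("scene")[130:250,130:310,::-1],None,fx=4,fy=4))
E
```

```text
[array([-2.22706067e+01,  1.69934088e+01,  8.76495801e+01, -2.54444375e-14,
        7.53570112e+01, -3.11294890e+01]), array([-2.22706067e+01,  1.69934088e+01,  8.76495801e+01, -2.54444375e-14,
        7.53570112e+01,  1.48870511e+02])]
[0.28586071 0.31534805 0.18525304]
True -0.1731439450375039 -0.0003192551457799848 0.07463308299081142 0.12135646549890548 6.0917 0.0008642172312873391
```

View pics/c.png

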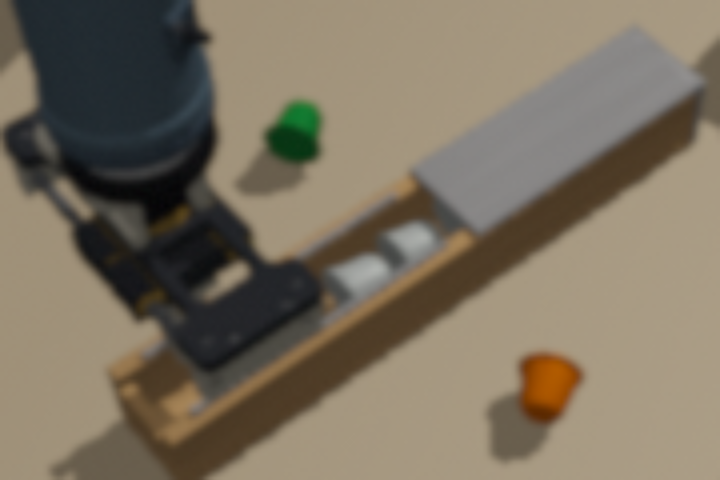

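The fingers touched the tab where expected (tool at y −173 mm), and the capsules have not moved. Now the push.

```bash
cat >> h.py <<'E'
from plant import robot,state
f0=np.load("f0.npy") if __import__("os").path.exists("f0.npy") else 0
def rd():
    s=state();p=np.array(s["position"]);f=np.array(s["wrist_force"])-f0
    return (p-O)@u,-f@u,s["time"],f
E
python3 - <<'E'
from h import *
print(rd())
h=robot.move_l(at(-.016,.075),rate=.035,contact_N=5.5)
print(h,rd())
robot.sleep(.1);print(rd())
E
```

```text
(np.float64(-0.1733017905409811), np.float64(-0.5736544268955404), 6.1417, array([-0.27784331,  0.53727554, -0.7533478 ]))
True (np.float64(-0.08627618702738178), np.float64(0.5758951528642516), 8.6167, array([ 0.06530812, -0.57266919,  0.95939976]))
(np.float64(-0.08672977618196517), np.float64(0.2026545214999928), 8.7167, array([-0.63046123, -0.30336536, -0.22557629]))
```

```bash
python3 - <<'E'
from h import *
for i in range(3):
    h=robot.move_l(at(-.016,.075),rate=.025,contact_N=6)
    print(h,rd()[:3]); 
    robot.sleep(.05);x=rd();print(x[:3])
    if x[1]>4 or x[2]>16: break
E
```

```text
True (np.float64(-0.08574221142966254), np.float64(0.9787605286415982), 9.3167)
(np.float64(-0.08573714466147227), np.float64(1.8424247528781854), 9.3667)
True (np.float64(-0.08476019593174153), np.float64(2.3702669403620513), 9.9417)
(np.float64(-0.08481280638093444), np.float64(2.4015386008313486), 9.9917)
True (np.float64(-0.08409688443322752), np.float64(2.4853804863752513), 10.5583)
(np.float64(-0.08417310806382039), np.float64(1.7535133372811658), 10.6083)
```

```bash
python3 - <<'E'
from h import *
y=rd()[0]
for i in range(10):
    y+=.0006
    robot.move_l(at(y,.075),rate=.01)
    x=rd();print(round(y,4),np.round(x[0],5),x[2],np.round(x[1],2),np.round(x[3],2))
    if x[1]>8.5: break
E
```

```text
-0.0836 -0.08416 11.1167 5.51 [-1.73 -5.85 -3.05]
-0.083 -0.08385 11.3667 6.63 [-2.27 -7.07 -2.26]
-0.0824 -0.08339 11.6167 8.22 [-0.9  -8.46 -2.2 ]
-0.0818 -0.08293 11.8667 7.51 [-1.24 -7.8  -3.07]
-0.0812 -0.08245 12.1167 8.63 [-0.93 -8.88 -3.07]
```

```bash
python3 - <<'E'
from h import *
def avg():
    v=[]
    for _ in range(6): robot.sleep(.03);v.append(rd()[1])
    return np.mean(v),np.max(v)
y=-.0812;t0=None
for i in range(16):
    m,M=avg();x=rd();print(round(y,4),np.round(x[0],5),round(x[2],2),np.round(m,2),np.round(M,2))
    if t0 is None and m>9.6: t0=x[2]
    if t0 and x[2]-t0>2.6: break
    d=np.clip((10.3-m)/.72*1e-3,-.0005,.0010)
    if abs(d)>.0004: y+=d;robot.move_l(at(y,.075),rate=.01)
cv2.imwrite("pics/d.png",cv2.resize(imaging.capture("top")[190:265,160:355,::-1],None,fx=4,fy=4))
E
```

```text
-0.0812 -0.08244 12.32 8.5 9.39
-0.0802 -0.08157 12.77 9.08 10.04
-0.0792 -0.08074 13.22 9.56 10.08
-0.0782 -0.07993 13.67 9.88 10.62
-0.0776 -0.0795 14.12 10.4 11.13
-0.0776 -0.07949 14.32 10.6 11.17
-0.078 -0.07952 14.77 9.04 9.64
-0.077 -0.07889 15.22 10.35 11.24
-0.077 -0.07887 15.42 10.24 10.53
-0.077 -0.07889 15.62 10.38 11.29
-0.077 -0.07888 15.82 10.54 11.13
-0.077 -0.07888 16.02 10.29 10.92
-0.077 -0.07888 16.22 11.04 11.69
-0.0775 -0.07891 16.67 8.89 9.34
```

View pics/d.png

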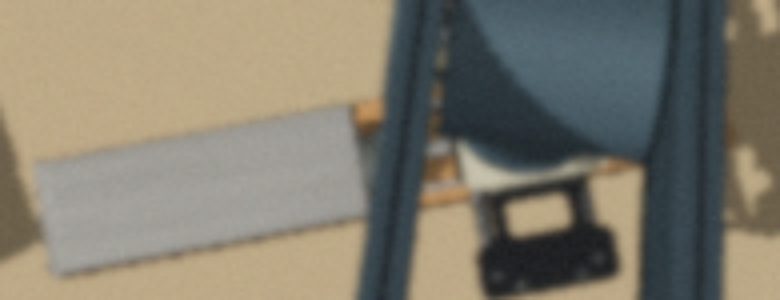

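The force rises at about 0.7 N/mm and the position holds steady, so the pad spring is working against a firm stop. The arm hides the slider in the top view. I backed off twice, which dipped the force, so I'll do one clean hold without any backing off and then ease away.

```bash
python3 - <<'E'
from h import *
y=-.0768
robot.move_l(at(y,.075),rate=.01)
t0=rd()[2]
for i in range(40):
    v=[]
    for _ in range(8): robot.sleep(.03);v.append(rd()[1])
    m=np.mean(v);x=rd();print(round(y,4),np.round(x[0],5),round(x[2],2),np.round(m,2),np.round(max(v),2))
    if m<9.6: y+=.0004;robot.move_l(at(y,.075),rate=.01);t0=rd()[2]
    if x[2]-t0>2.6: break
robot.move_l(at(-.1,.075),rate=.015);print(rd())
robot.move_l(at(-.13,.075),rate=.06)
robot.move_l(at(-.13,.2),rate=.15)
robot.movep(np.array([.3,-.42,.22]),np.c_[u,r,[0,0,-1]]);print(rd())
cv2.imwrite("pics/e.png",np.vstack([cv2.resize(imaging.capture("top")[190:265,160:355,::-1],(585,225)),cv2.resize(imaging.capture("scene")[130:250,130:325,::-1],(585,360))]))
E
```

```text
-0.0768 -0.07864 17.23 10.7 11.21
-0.0768 -0.07863 17.5 10.82 12.17
-0.0768 -0.07865 17.77 10.97 11.83
-0.0768 -0.07862 18.03 10.13 10.8
-0.0768 -0.07863 18.3 10.7 11.23
-0.0768 -0.07863 18.57 10.53 11.04
-0.0768 -0.07862 18.83 10.48 11.2
-0.0768 -0.07866 19.1 10.7 10.97
-0.0768 -0.07863 19.37 10.6 11.51
-0.0768 -0.07864 19.63 10.64 11.54
(np.float64(-0.09993417221373373), np.float64(-0.30397240592988234), 21.3333, array([ 0.03693338,  0.31339884, -0.00512419]))
(np.float64(-0.4746069442294957), np.float64(0.588627004322159), 24.6417, array([-0.57342344, -0.68510789, -1.11079596]))
```

View pics/e.png

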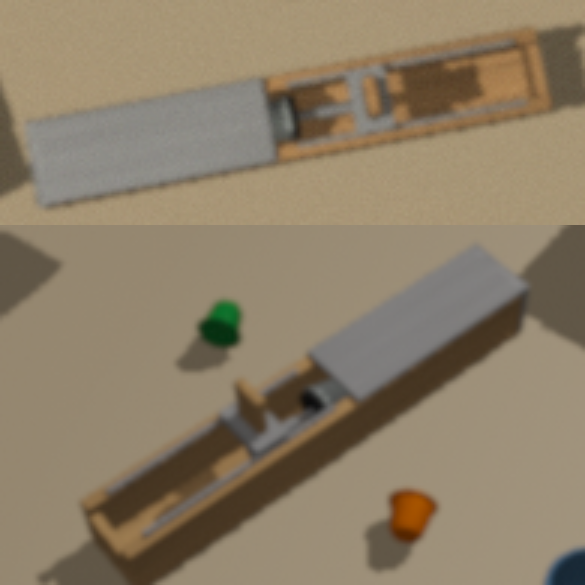

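The picture shows the slider resting with its tab at (373,97) and its pad still against capsule 1 at the mouth, (285,117). The row is closed up, the look-alikes in view have not moved, and the arm is clear.

```bash
python3 -c "
from plant import job
print(job.finish_job())"
```

```text
the job is handed in; nothing more can be done
None
```

I pushed the capsule row up to a firm stop and held it at about 10.6 N for 2.6 s (highest reading 12.2 N), then let go with the pad still against capsule 1; the job is handed in, with no verdict returned.

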